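# Clamp a candle stand to its altar anchor

## Task

Set the candle stand on the long steel anchor plate and slide its forked foot under the brass ring until the end of the slot rests against the threaded stud. Then wind the ring down the stud by its crank grip, clockwise as seen from above, for as many turns as it takes, and stop once it bites and the turning clearly stiffens: the foot must be pressed firmly but never crushed. Let go and leave the other things on the table where they are.

Things in the scene. Friction and masses are not known exactly. Their poses are not given: they have to be found in the camera images.
- anchor: fixed dark steel plate 285 x 90 x 12 mm on the table. Origin on the stud's axis at table height; x points along the plate the way the foot is slid home, z up. The plate spans x -245 to +40, y -45 to +45 mm. An upright threaded stud, 12 mm thick, its top 82 mm above the table, stands at x = y = 0
- stud (a point): point on the stud's axis at the plate's top face, 12 mm above the table
- rails (a point): point on the plate's top face midway between the mouths of its two guide rails, 55 mm before the stud. The rails are 10 mm high; straight and 44 mm apart from 25 mm before the stud to 35 mm past it; before that they flare, to 62 mm apart at the mouths. Farther back the plate is flat and free
- ring: brass threaded ring, 58 mm wide, 14 mm high, started on the stud. One turn clockwise from above lowers it 6 mm. Origin on the stud axis 8 mm below the ring's underside; x points to the crank grip and turns with it, z up. A dark collar 40 mm wide below it is what presses the foot: its lower face lies within 2.5 mm of the origin's height, unmeasured and different each time, so the bite must be felt
- ring_top (a point): centre of the ring's top face, 22 mm above the ring's origin. Bites 0.9 to 2.7 turns from the start. Until then winding drags under 1 N at the grip; after the bite the press on the foot rises 10 N every 20 degrees and the drag by 1.2 to 2 N per 10 N. Right: 3 to 4 N of drag in slow turning, about 20 N on the foot (6 N is too little, 50 N crushes it). At rest after a brisk move the force can read the other way. The ring stays where it is left
- grip_mid (a point): point to hold on the crank grip: an upright wooden sleeve 18 mm thick, 44 mm high, 48 mm from the stud axis on the ring's arm. The point is on its axis, 18 mm below its top, 26 mm above the arm, 47 mm above the ring's origin. The sleeve spins freely on its own axis (an unturning hand can lead it round in circles) and gives 5 mm in and out along the arm on a soft spring
- stand: loose candle stand, 0.5 to 0.8 kg: square wooden post 26 x 26 mm, 96 mm high, brass cup on top to 104 mm, block 40 x 38 mm at its base up to 30 mm, on a flat steel foot 10 mm thick, 40 mm wide. Origin: middle of the post at the foot's underside; x along the foot to the fork, z up. The foot spans x -35 to +144 mm; from +112 on an open slot 16 mm wide splits it
- slot (a point): where the stud's axis lies once the foot is home: 118 mm ahead of the stand's origin, 5 mm above the foot's underside (half its thickness)
- figure: small brass seated figure, 68 mm wide, 108 mm high, to be left alone; origin at its underside
- bowl: dark glazed bowl, 120 mm wide, 75 mm high, to be left alone; origin at its underside
- bottle: clear bottle, 60 mm wide, 190 mm high, to be left alone; origin at its underside
- tub: low green tub with white lid, 64 mm wide, 50 mm high, to be left alone; origin at its underside
- bell: brass hand bell, 52 mm wide, 78 mm high, to be left alone; origin at its underside
- cards: cardboard box of cards 85 x 60 x 26 mm, to be left alone; origin at its underside
- brush: brush 170 mm long lying on the table, to be left alone
Mind the look-alikes: they are no part of the job. What is shaped like the stand but black or pink is not meant.

How it is judged:
On the way, in this order (a step that is already met when the one before it is completed fails the run):
1. the forked foot lies flat on the anchor plate with the end of its slot at the stud (within 5 mm) (horizontal distance between slot and stud below 0.005 m and angle between stand's own z axis and vertical below 0.05 rad and z of slot in the frame of anchor below 0.02 m), for 0.2 s.
2. the ring presses on the foot with more than 6 N (horizontal distance between slot and stud below 0.005 m and contact force between ring and stand above 6 N), for 0.3 s.
At the end, for the whole second after the job is handed in: the stand is upright and at rest on the plate, the stud at the end of its slot (within 5 mm), and the ring, let go, presses on the foot with more than 6 N (all of step 2 and angle between stand's own z axis and vertical below 0.05 rad and z of slot in the frame of anchor below 0.02 m and linear speed of stand below 0.02 m/s); the robot touches nothing.
It fails at once if the ring crushes the foot (more than 50 N) (contact force between ring and stand above 50 N).
It fails at once if the stand is tipped by more than about 30 degrees (angle between stand's own z axis and vertical above 0.52 rad).
It fails at once if another thing on the table is moved by more than 30 mm (distance of any of figure, bowl, bottle, tub, bell, cards, brush from where it was at the start of the episode above 0.03 m).
It also fails if it takes over 72 s, if anything falls off the work surface, if the arm or the gripper's body presses on something with over 40 N, if the wrist force passes 120 N, or if a joint passes its speed limit or range.

## Robot

A 7-joint arm with a two-finger parallel gripper is mounted at the origin on the work surface. World frame = base frame: x ahead of the robot, y to its left, z up, the work surface at z = 0. Lengths are in m, angles in rad, forces in N, time in s.
With the tool pointing down it reaches from about 0.4 to 0.925 m from the base axis. Payload 4.1 kg.
Tool frame: the origin (TCP) lies midway between the tips of the shut fingers; the grasp point (between the pads) lies 19 mm behind it; y points along the fingers, z is the direction in which the jaws open and shut, and the axes are right-handed (so a half turn about y gives the same grasp; the last joint's range is limited). The gripper opens to 85 mm and grips with 20 to 120 N. Pads are 22 mm wide; open, the fingers measure 114 mm over their backs; the gripper's body (76 mm by 85 mm) begins 54 mm behind the grasp point. The pads swing forward as they close: fully open they stand 13 mm farther back than shut.
Start: joints at [1.134, 0.398, 0.045, 1.537, -0.019, 1.207, -0.051], TCP at [0.215, -0.613, 0.231] pointing down, gripper open.
Joint ranges: [-2.82, 2.82], [-0.49, 2.23], [-1.37, 1.46], [0, 2.46], [-1.36, 4.5], [0.23, 2], [-2.94, 2.94]. Speed limits (rad/s): [2.57, 2.57, 3.14, 3.14, 3.14, 3.14, 3.14].

## Interface

Orientations are given as a unit quaternion [w, x, y, z].
In Python, from plant import bot gives the robot as it stands.
- The arm moves only by the tool send_rows, never from a script. Its argument "steps" is a list that holds one entry, the list of rows, each a list of 7 numbers: the finger opening in cm, from 0 to 8.54, then the shift along the world's x, y, z in cm, then the turn, a rotation vector about the world's x, y, z in degrees. A call has 1 to 12 rows; each row shifts and turns the pose as measured when the row begins; what a row does not reach is not made up. A row lasts 1/10 s, in which the tool goes at most 50 mm and 8.59 degrees, less where a joint would pass 70% of its speed; a pose out of reach is approached as far as the arm can. A call is refused whole if a number of a shift passes 5 or a number of a turn 8.59, either way. A call with a gripper value outside its range is refused whole. The fingers move at their own pace and stop on an object; the grip force is fixed at half the most. Time passes only in rows, so rows that do not move let the fingers close. It gives the time, the measured TCP pose, the force and the opening at its end, in the units of the state.
- bot.observe(): the state, without advancing time (a new reading comes with each control period).
- bot.capture(name): name is "side" or "top" or "wrist"; returns a dict with "image" (384x512x3 uint8, blue, green, red), "vertical_fov" (degrees; the focal length in pixels is half the picture's height over the tangent of half this angle, whatever the lens; pixels are square), "cx", "cy" (the principal point, pixels), "pose" (4x4, takes a point from camera to world coordinates). Camera axes: x right, y up, looking along -z (the intrinsics and any distortion apply to the point x, -y, -z); pixel columns grow to the right and rows downward; lengths in m; the calibration is good to about 2 mm. A picture is of the moment at which its call begins. There is no depth.
- bot.hand_in(): hands the job in, once; it reports no verdict.
The state is a dict: "t": time; "qpos": joint angles; "joint_velocities": joint speeds; "joint_efforts": joint torques, N m; "ee_pos": TCP position; "ee_rot": TCP orientation; "wrist_force": force on the tool from outside, world axes, zero at the start; "moment": the same for the moment, N m; "width": opening from 0.0 (shut) to 1.0 (fully open).
Only numpy, scipy, OpenCV 4.12 (cv2) and the standard library are available. Lean on these libraries where they do the work, as an engineer would, in place of code of your own. Each camera call takes 0.05 s, during which the arm holds its last target. There are 200 camera calls.

## Working session

There is one attempt and no reset: what is moved stays moved. The work goes in short steps, Python scripts to look and compute and a tool call to move; the robot and the scene stay as the last step left them, time stands still between calls to the robot, and variables do not carry over. Pictures are saved under pics/ and viewed, about 8 in all and at most 12, crops included, and the job is handed in when it is done.

Besides the shell and the picture viewer there is one more tool, called after "Emit:" as name([rows], argument=value, ...), one row to a line, values as JSON. send_rows: Moves the arm, as the interface text tells. Its arguments: {"type":"object","properties":{"steps":{"type":"array"}},"required":["steps"]}

```bash
mkdir -p pics; cat > h.py <<'E'
import numpy as np, cv2
from plant import bot
def cap(n,name):
    c=bot.capture(n); cv2.imwrite(f'pics/{name}.png',c['image']); np.savez(f'pics/{name}.npz',pose=c['pose'],f=192/np.tan(np.radians(c['vertical_fov'])/2),cx=c['cx'],cy=c['cy'])
    print(n,{k:v for k,v in c.items() if k!='image'}); return c
def ray(name,u,v):
    d=np.load(f'pics/{name}.npz'); P=d['pose']; r=P[:3,:3]@np.array([(u-d['cx'])/d['f'],-(v-d['cy'])/d['f'],-1]); return P[:3,3],r
def atz(name,u,v,z):
    o,r=ray(name,u,v); return o+r*(z-o[2])/r[2]
def proj(name,p):
    d=np.load(f'pics/{name}.npz'); P=d['pose']; q=P[:3,:3].T@(np.array(p)-P[:3,3]); return d['cx']-d['f']*q[0]/q[2], d['cy']+d['f']*q[1]/q[2]
def tri(obs):
    A=np.zeros((3,3));b=np.zeros(3)
    for n,u,v in obs:
        o,r=ray(n,u,v); r=r/np.linalg.norm(r); M=np.eye(3)-np.outer(r,r); A+=M;b+=M@o
    return np.linalg.solve(A,b)
E
python3 - <<'E'
from h import *
a=cap('top','t0');b=cap('side','s0')
print(bot.observe())
E
```

```text
top {'vertical_fov': 48.70134221491645, 'cx': 259.0654303271366, 'cy': 190.15247156360078, 'pose': array([[-0.00452504,  0.97769952, -0.20995994,  0.32214957],
       [-0.99997954, -0.00537345, -0.00347049, -0.07522854],
       [-0.0045213 ,  0.20993994,  0.97770383,  1.27217939],
       [ 0.        ,  0.        ,  0.        ,  1.        ]])}
side {'vertical_fov': 55.73586234796369, 'cx': 254.12971320785044, 'cy': 191.5892177439432, 'pose': array([[-0.71276741,  0.40209099, -0.57470467, -0.03443308],
       [-0.70123009, -0.3904487 ,  0.59651167,  0.57628518],
       [ 0.01545928,  0.82817429,  0.56025741,  0.66424326],
       [ 0.        ,  0.        ,  0.        ,  1.        ]])}
{'t': 0.1, 'qpos': array([ 1.1340014 ,  0.3991084 ,  0.04505502,  1.53774489, -0.01867554,
        1.20689158, -0.0507001 ]), 'joint_velocities': array([-0.00169263, -0.00177061,  0.00051845, -0.00200477, -0.00052511,
        0.0007321 , -0.00072524]), 'joint_efforts': array([ 3.83052757e-03, -4.76267374e+01,  1.36984706e+00, -2.54951799e+01,
        1.19639828e-02,  4.96365959e-03, -6.65498323e-07]), 'ee_pos': array([ 0.21523482, -0.6127356 ,  0.23037801]), 'ee_rot': array([ 0.11874281, -0.11905238,  0.69763093, -0.69644652]), 'wrist_force': array([-0.16485451, -0.36789963,  0.03761231]), 'moment': array([-0.03550952,  0.05472934,  0.00839449]), 'width': 1.0011497440263768}
```

View pics/t0.png

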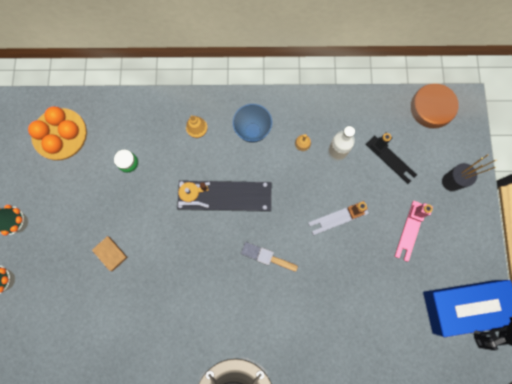

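View pics/s0.png

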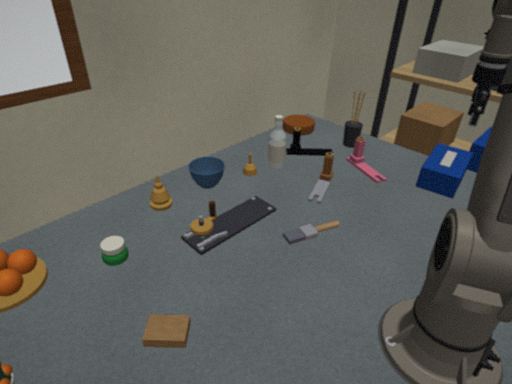

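The top view shows the anchor at px (177–271, 180–212) with the ring near (188,191), and the wooden stand at about (338,217), fork pointing left (+y). I'll enlarge both regions.

```bash
python3 - <<'E'
from h import *
t=cv2.imread('pics/t0.png');s=cv2.imread('pics/s0.png')
a=cv2.resize(t[172:242,172:372],None,fx=4,fy=4,interpolation=cv2.INTER_CUBIC)
b=cv2.resize(s[145:255,175:345],None,fx=4,fy=4,interpolation=cv2.INTER_CUBIC)[:, :680]
b=cv2.copyMakeBorder(b,0,0,0,120,cv2.BORDER_CONSTANT)
im=np.vstack([a,b]); im=cv2.resize(im,None,fx=.83,fy=.83) if im.shape[0]*.83<=600 else im[:]
h=im.shape[0]
cv2.imwrite('pics/c0.png',cv2.convertScaleAbs(im if h<=600 else cv2.resize(im,(int(800*600/h),600)),alpha=1.5)); print(im.shape)
for n,c in {'plate BL':(177,211),'TL':(178,181),'TR':(271,181),'BR':(271,212)}.items(): print(n,atz('t0',*c,.012))
E
```

```text
(598, 664, 3)
plate BL [0.52996464 0.17648312 0.012     ]
TL [0.62273041 0.17677621 0.012     ]
TR [ 0.62113995 -0.10730852  0.012     ]
BR [ 0.5254344  -0.10631023  0.012     ]
```

View pics/c0.png

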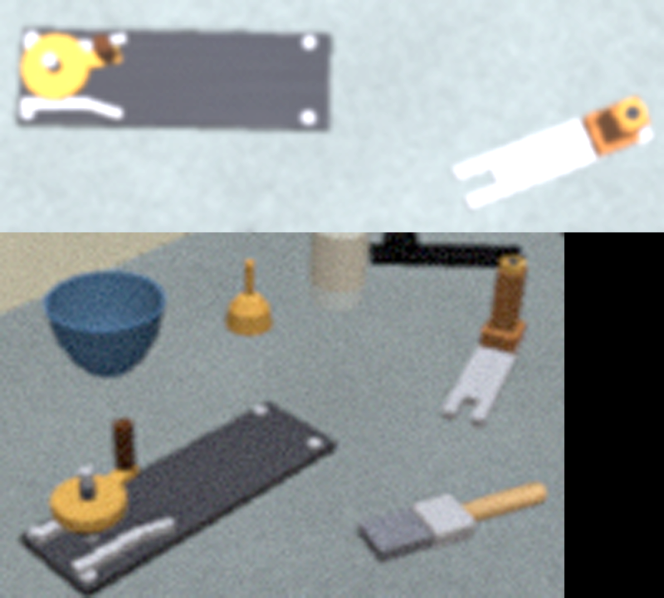

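```bash
cat >> h.py <<'E'
from scipy.spatial.transform import Rotation as R
def tool():
    s=bot.observe(); M=R.from_quat(s['ee_rot'],scalar_first=True).as_matrix()
    print('t',s['t'],'pos',s['ee_pos'].round(4),'F',s['wrist_force'].round(2),'w',round(s['width'],3),'y',M[:,1].round(3),'z',M[:,2].round(3),'yaw_z',np.degrees(np.arctan2(M[1,2],M[0,2])).round(1)); return s,M
E
python3 - <<'E'
from h import *
k=lambda u,v:(u/3.32+172,v/3.32+172)
P=lambda u,v,z:atz('t0',*k(u,v),z)
e1=P(453,163,.01)-P(583,118,.01); e2=P(470,209,.01)-P(602,157,.01)
for e in(e1,e2): print(np.degrees(np.arctan2(e[1],e[0])),np.linalg.norm(e))
tip=P(462,187,.01); print('tip',tip,'w',np.linalg.norm(P(453,163,.01)-P(470,209,.01)))
d=(e1/np.linalg.norm(e1)+e2/np.linalg.norm(e2));d/=np.linalg.norm(d); print('yaw',np.degrees(np.arctan2(d[1],d[0])))
print('origin from tip',tip-.144*d,'cup',P(632,113,.104))
ks=lambda u,v:(u/3.32+175,(v-233)/3.32+145)
print('stud tri',tri([('t0',*k(50,62)),('s0',*ks(86,468))]))
print('grip tri',tri([('t0',*k(104,44)),('s0',*ks(123,424))]))
print('cup tri',tri([('t0',*k(632,113)),('s0',*ks(513,262))]))
tool()
E
```

```text
108.78482216739361 0.12583388997539402
111.02575335522971 0.12911449186470197
tip [ 0.47585406 -0.22564567  0.01      ] w 0.04386640110486116
yaw 109.90528776131166
origin from tip [ 0.52488121 -0.36104264  0.01      ] cup [ 0.52609047 -0.359159    0.104     ]
stud tri [0.5778035  0.1361639  0.08358038]
grip tri [0.59049525 0.08793219 0.09515685]
cup tri [ 0.52636351 -0.35996441  0.10119236]
t 0.1 pos [ 0.2152 -0.6127  0.2304] F [-0.16 -0.37  0.04] w 1.001 y [-0.001  0.002 -1.   ] z [ 0.332 -0.943 -0.002] yaw_z -70.6
```

Emit:
send_rows([
  [[8.5,2.8,2.3,0,0,0,8.2],[8.5,2.8,2.3,0,0,0,8.2],[8.5,2.8,2.3,0,0,0,8.2],[8.5,2.8,2.3,0,0,0,8.2],[8.5,2.8,2.3,0,0,0,8.2],[8.5,2.8,2.3,0,0,0,8.2],[8.5,2.8,2.3,0,0,0,8.2],[8.5,2.8,2.3,0,0,0,8.2],[8.5,2.8,2.3,0,0,0,8.2],[8.5,2.8,2.3,0,0,0,8.2],[8.5,2.8,2.3,0,0,0,8.2],[8.5,0,0,0,0,0,0]],
])

```text
t: 1.3
ee_pos: [0.5269, -0.3451, 0.2242]
ee_rot: [-0.588, 0.591, -0.391, 0.389]
wrist_force: [0.3, 0.6, -0.4]
width: 0.993
```

```bash
python3 - <<'E'
from h import *
tool(); cap('wrist','w1'); print(proj('w1',(.526,-.36,.104)))
E
```

```text
t 1.3 pos [ 0.5269 -0.3451  0.2242] F [ 0.34  0.62 -0.45] w 0.993 y [-0.006 -0.002 -1.   ] z [ 0.92   0.391 -0.006] yaw_z 23.0
wrist {'vertical_fov': 69.15799410502389, 'cx': 252.33455832107734, 'cy': 191.05253589494367, 'pose': array([[ 0.92041153, -0.37848778, -0.09792657,  0.50177136],
       [ 0.39090399,  0.8870821 ,  0.24551867, -0.28389767],
       [-0.0060569 , -0.2642581 ,  0.96443298,  0.36723999],
       [ 0.        ,  0.        ,  0.        ,  1.        ]])}
(np.float64(246.4038650799226), np.float64(198.26177091636768))
```

View pics/w1.png

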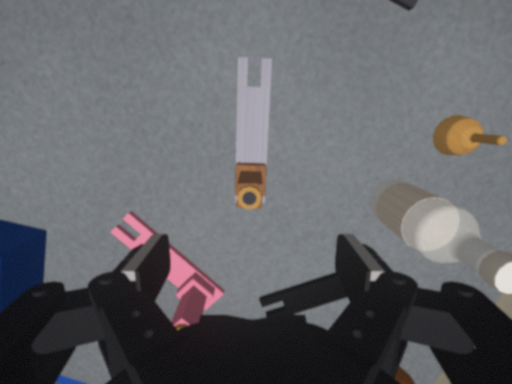

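```bash
python3 - <<'E'
from h import *
a=atz('w1',254.7,58,.01);b=atz('w1',251,162,.01);c=atz('w1',249.5,198,.104)
d=a-b;print(a,b,c,np.degrees(np.arctan2(d[1],d[0])),np.linalg.norm(d),np.linalg.norm((a-c)[:2]), np.degrees(np.arctan2((a-c)[1],(a-c)[0])))
E
```

```text
[ 0.47718921 -0.22443702  0.01      ] [ 0.52123257 -0.33966993  0.01      ] [ 0.52870617 -0.35855155  0.104     ] 110.91744056478382 0.12336304150584576 0.14366872403685496 111.0131138732692
```

Emit:
send_rows([
  [[8.5,0.1,-1.4,-2,0,0,-2],[8.5,0,0,-2.5,0,0,0],[8.5,0,0,-2.5,0,0,0],[8.5,0,0,-2.5,0,0,0],[8.5,0,0,-2.5,0,0,0],[8.5,0,0,-2.5,0,0,0],[8.5,0,0,0,0,0,0]],
])

```text
t: 2.05
ee_pos: [0.5158, -0.3719, 0.0727]
ee_rot: [-0.571, 0.584, -0.411, 0.405]
wrist_force: [-0.6, 0.3, 0.5]
width: 0.993
```

```bash
python3 -c "
from h import *
tool()"
```

```text
t 2.05 pos [ 0.5158 -0.3719  0.0727] F [-0.61  0.25  0.48] w 0.993 y [-0.016 -0.01  -1.   ] z [ 0.942  0.334 -0.019] yaw_z 19.5
```

Emit:
send_rows([
  [[8.5,1.2,1.2,-0.9,0.6,-0.9,1.5],[8.5,0,0,-0.8,0,0,0],[8.5,0,0,0,0,0,0]],
])

```text
t: 2.35
ee_pos: [0.5283, -0.3616, 0.0566]
ee_rot: [0.583, -0.582, 0.4, -0.402]
wrist_force: [-0.2, -0.3, -0.3]
width: 0.999
```

```bash
python3 -c "
from h import *
tool()"
```

```text
t 2.35 pos [ 0.5283 -0.3616  0.0566] F [-0.21 -0.26 -0.27] w 0.999 y [ 0.002 -0.001 -1.   ] z [0.934 0.357 0.002] yaw_z 20.9
```

Centred over the post; close.

Emit:
send_rows([
  [[0,0,0.2,0,0,0,0],[0,0,0,0,0,0,0],[0,0,0,0,0,0,0],[0,0,0,0,0,0,0],[0,0,0,0,0,0,0],[0,0,0,0,0,0,0],[0,0,0,0,0,0,0]],
])

```text
t: 3.05
ee_pos: [0.5301, -0.3604, 0.0595]
ee_rot: [0.582, -0.582, 0.398, -0.404]
wrist_force: [-0.8, 0.2, 0.1]
width: 0.301
```

```bash
python3 -c "
from h import *
tool()"
```

```text
t 3.05 pos [ 0.5301 -0.3604  0.0595] F [-0.82  0.17  0.07] w 0.301 y [ 0.006 -0.004 -1.   ] z [0.934 0.357 0.004] yaw_z 20.9
```

Emit:
send_rows([
  [[0,0,0,2.5,0,0,0],[0,0,0,2.5,0,0,0],[0,0.5,2,1,0,0,-2],[0,0.7,3.5,0.3,0,0,-3],[0,0.7,3.5,0.2,0,0,-3],[0,0.7,3.5,0.2,0,0,-3],[0,0.7,3.5,0.2,0,0,-3],[0,0.7,3.5,0.2,0,0,-3],[0,0.5,3,0,0,0,-2],[0,0.3,2,0,0,0,-1],[0,0,0,0,0,0,0]],
])

```text
t: 4.15
ee_pos: [0.5643, -0.1056, 0.1192]
ee_rot: [0.496, -0.503, 0.507, -0.494]
wrist_force: [0.0, -1.2, -5.3]
width: 0.298
```

```bash
python3 -c "
from h import *
tool()
cap('wrist','w2')
"
```

```text
t 4.15 pos [ 0.5643 -0.1056  0.1192] F [ 0.01 -1.19 -5.28] w 0.298 y [-0.02   0.006 -1.   ] z [ 1.    -0.001 -0.02 ] yaw_z -0.1
wrist {'vertical_fov': 69.15799410502389, 'cx': 252.33455832107734, 'cy': 191.05253589494367, 'pose': array([[ 0.99979416, -0.00366504,  0.01995509,  0.56755965],
       [-0.00163654,  0.96577589,  0.25937279, -0.040168  ],
       [-0.02022276, -0.25935206,  0.9655711 ,  0.26257733],
       [ 0.        ,  0.        ,  0.        ,  1.        ]])}
```

View pics/w2.png

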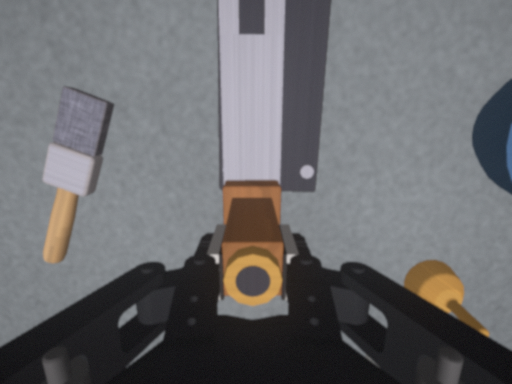

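```bash
python3 -c "
from h import *
a=atz('w2',330,2,.012);b=atz('w2',316.5,188,.012);print(a,b,np.degrees(np.arctan2(*(a-b)[[1,0]])))
print(atz('w2',307,172,.012), atz('w2',222,188,.012))
zf=.06
a=atz('w2',252.2,2,.07);b=atz('w2',251.6,180,.07);print(a,b,np.degrees(np.arctan2(*(a-b)[[1,0]])))
print(atz('w2',252.5,280,.165))
"
```

```text
[0.62354709 0.04625389 0.012     ] [ 0.62172007 -0.10433107  0.012     ] 89.30487711478001
[ 0.61223253 -0.08931319  0.012     ] [ 0.53413612 -0.1046427   0.012     ]
[0.56369228 0.02665595 0.07      ] [ 0.56307244 -0.08379176  0.07      ] 89.67845568867996
[ 0.5655489  -0.10292848  0.165     ]
```

Emit:
send_rows([
  [[0,0.6,1.4,-0.5,-0.35,-1.15,-0.4],[0,0.6,1.4,-1,0,0,0],[0,0,0,-1,0,0,0],[0,0,0,-1,0,0,0],[0,0,0,0,0,0,0]],
])

```text
t: 4.7
ee_pos: [0.5714, -0.0884, 0.0788]
ee_rot: [0.491, -0.5, 0.504, -0.504]
wrist_force: [-0.9, -0.1, -5.4]
width: 0.296
```

```bash
python3 -c "
from h import *
tool()"
```

```text
t 4.7 pos [ 0.5714 -0.0884  0.0788] F [-0.92 -0.15 -5.36] w 0.296 y [-0.009 -0.008 -1.   ] z [ 1.    -0.017 -0.009] yaw_z -1.0
```

Emit:
send_rows([
  [[0,0.5,0.9,0,0.45,-0.5,0.5],[0,0,0,0,0,0,0],[0,0,0,-0.4,0,0,0],[0,0,0,-0.3,0,0,0],[0,0,0,0,0,0,0]],
])

```text
t: 5.2
ee_pos: [0.5769, -0.0824, 0.0718]
ee_rot: [-0.497, 0.497, -0.502, 0.504]
wrist_force: [0.1, 1.5, -6.5]
width: 0.293
```

```bash
python3 -c "
from h import *
tool();cap('wrist','w3');cap('side','s3');cap('top','t3')" | head -1; python3 - <<'E'
import cv2,numpy as np
a=cv2.resize(cv2.imread('pics/w3.png')[:330,100:420],None,fx=1.25,fy=1.25)
s=cv2.resize(cv2.imread('pics/s3.png')[165:265,170:300],(400,308),interpolation=cv2.INTER_CUBIC)
s=np.vstack([s,np.zeros((a.shape[0]-308,400,3),np.uint8)])
cv2.imwrite('pics/c3.png',cv2.convertScaleAbs(np.hstack([a,s]),alpha=1.4)); print(a.shape)
E
```

```text
t 5.2 pos [ 0.5769 -0.0824  0.0718] F [ 0.14  1.53 -6.51] w 0.293 y [ 0.001 -0.002 -1.   ] z [ 1.    -0.012  0.001] yaw_z -0.7
(412, 400, 3)
```

View pics/c3.png

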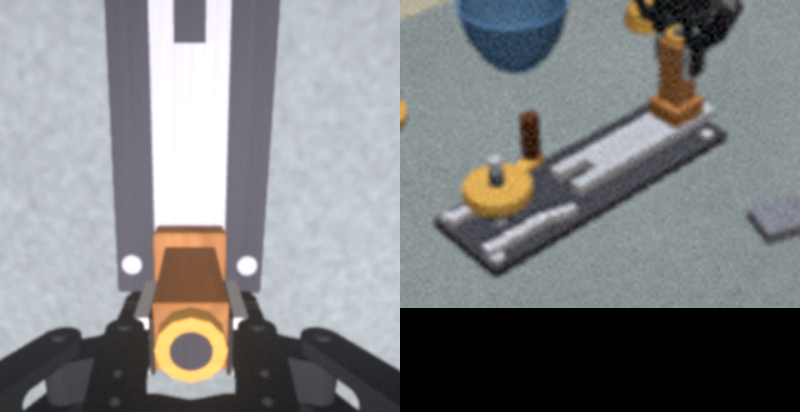

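Emit:
send_rows([
  [[0,0,1.5,0,0,0,0],[0,0,1.5,0,0,0,0],[0,0,1.5,0,0,0,0],[0,0,1.5,0,0,0,0],[0,0,0,0,0,0,0]],
])

```text
t: 5.85
ee_pos: [0.578, -0.0142, 0.0731]
ee_rot: [-0.499, 0.496, -0.501, 0.504]
wrist_force: [1.2, 0.3, -5.3]
width: 0.296
```

```bash
python3 -c "
from h import *
tool();cap('wrist','w4')" | head -1; python3 - <<'E'
import cv2,numpy as np
a=cv2.resize(cv2.imread('pics/w4.png')[:300,100:420],None,fx=2,fy=2)
cv2.imwrite('pics/c4.png',cv2.convertScaleAbs(a,alpha=1.3))
E
```

```text
t 5.85 pos [ 0.578  -0.0142  0.0731] F [ 1.24  0.32 -5.26] w 0.296 y [ 0.005  0.001 -1.   ] z [ 1.    -0.01   0.005] yaw_z -0.6
```

View pics/c4.png

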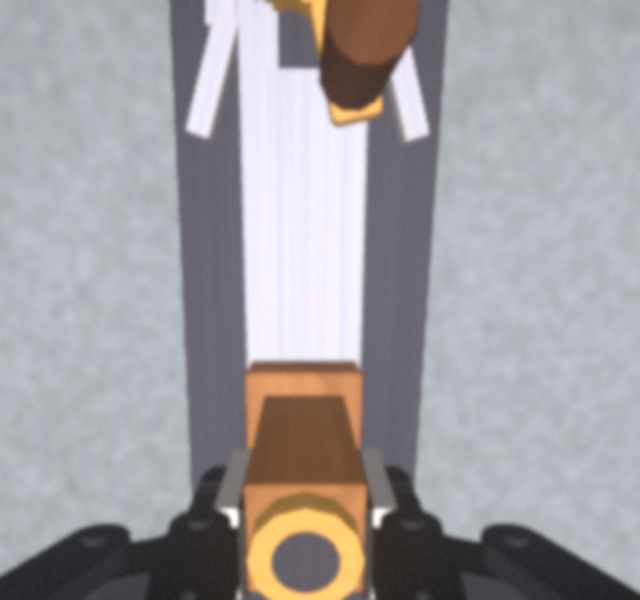

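Emit:
send_rows([
  [[0,0,1,-0.1,0,0,0],[0,0,1,0,0,0,0],[0,0,0.4,0,0,0,0],[0,0,0,0,0,0,0]],
])

```text
t: 6.3
ee_pos: [0.5781, 0.0088, 0.072]
ee_rot: [-0.498, 0.496, -0.501, 0.505]
wrist_force: [0.8, 0.3, -5.3]
width: 0.3
```

```bash
python3 -c "
from h import *
print(atz('w4',248.5,33.5,.023))
tool()"
```

```text
[0.57733332 0.1007706  0.023     ]
t 6.3 pos [0.5781 0.0088 0.072 ] F [ 0.78  0.29 -5.35] w 0.3 y [ 0.005 -0.002 -1.   ] z [ 1.    -0.012  0.005] yaw_z -0.7
```

Emit:
send_rows([
  [[0,0,0.3,0,0,0,0],[0,0,0.3,0,0,0,0],[0,0,0,0,0,0,0]],
])

```text
t: 6.6
ee_pos: [0.5781, 0.0142, 0.0719]
ee_rot: [-0.497, 0.496, -0.501, 0.505]
wrist_force: [0.8, 0.1, -6.2]
width: 0.294
```

Emit:
send_rows([
  [[0,0,0.2,0,0,0,0],[0,0,0.2,0,0,0,0]],
])

```text
t: 6.8
ee_pos: [0.578, 0.0174, 0.0718]
ee_rot: [-0.497, 0.496, -0.502, 0.506]
wrist_force: [0.7, -0.2, -4.9]
width: 0.297
```

Emit:
send_rows([
  [[0,0,0.2,0,0,0,0],[0,0,0.2,0,0,0,0]],
])

```text
t: 7.0
ee_pos: [0.578, 0.0178, 0.0722]
ee_rot: [-0.495, 0.497, -0.501, 0.507]
wrist_force: [-0.3, -5.3, -1.7]
width: 0.3
```

Emit:
send_rows([
  [[0,0,0.2,0,0,0,0],[0,0,0.2,0,0,0,0]],
])

```text
t: 7.2
ee_pos: [0.5779, 0.018, 0.0728]
ee_rot: [-0.493, 0.498, -0.5, 0.509]
wrist_force: [-0.5, -5.4, -1.2]
width: 0.297
```

Contact felt (−5 N in y) at y=0.018, so the stud is at y≈0.136, which agrees with the cameras. I'll level the tool, lower and release.

```bash
python3 -c "
from h import *
tool()"
```

```text
t 7.2 pos [0.5779 0.018  0.0728] F [-0.47 -5.38 -1.21] w 0.297 y [ 0.003 -0.013 -1.   ] z [ 1.    -0.018  0.003] yaw_z -1.0
```

Emit:
send_rows([
  [[0,0,0,-0.1,0.7,0.1,0.3],[0,0,0,-0.1,0,0,0],[0,0,0,0,0,0,0]],
])

```text
t: 7.5
ee_pos: [0.5783, 0.0175, 0.0716]
ee_rot: [-0.497, 0.496, -0.503, 0.504]
wrist_force: [-0.2, -1.6, -5.0]
width: 0.298
```

```bash
python3 -c "
from h import *
tool()"
```

```text
t 7.5 pos [0.5783 0.0175 0.0716] F [-0.17 -1.56 -4.98] w 0.298 y [ 0.002 -0.001 -1.   ] z [ 1.    -0.014  0.002] yaw_z -0.8
```

Emit:
send_rows([
  [[0,0,0.1,-0.1,0,0,0],[0,0,0,-0.1,0,0,0],[8.5,0,0,0,0,0,0],[8.5,0,0,0,0,0,0],[8.5,0,0,0,0,0,0],[8.5,0,0,0,0,0,0],[8.5,0,0,0,0,0,0],[8.5,0,0,0,0,0,0]],
])

```text
t: 8.3
ee_pos: [0.5806, 0.0233, 0.0732]
ee_rot: [-0.5, 0.495, -0.502, 0.504]
wrist_force: [0.4, -1.2, -0.3]
width: 0.996
```

```bash
python3 -c "
from h import *
tool()"
```

```text
t 8.3 pos [0.5806 0.0233 0.0732] F [ 0.44 -1.16 -0.32] w 0.996 y [ 0.007  0.003 -1.   ] z [ 1.    -0.011  0.007] yaw_z -0.6
```

Emit:
send_rows([
  [[8.5,-0.2,-0.4,1.5,0,0,0],[8.5,0,0,3,0,0,0],[8.5,0,0,3,0,0,0],[8.5,0,0,3,0,0,0],[8.5,0,1,3,0,0,0],[8.5,0,1,2,0,0,0],[8.5,0,0,0,0,0,0]],
])

```text
t: 9.0
ee_pos: [0.5763, 0.0374, 0.2397]
ee_rot: [-0.5, 0.494, -0.502, 0.505]
wrist_force: [0.6, 0.1, -0.1]
width: 0.999
```

```bash
python3 -c "
from h import *
tool();cap('wrist','w5');cap('side','s5');cap('top','t5')" | head -1; python3 - <<'E'
import cv2,numpy as np
a=cv2.resize(cv2.imread('pics/w5.png')[:300,130:400],None,fx=2,fy=2)
cv2.imwrite('pics/c5.png',cv2.convertScaleAbs(a,alpha=1.3))
E
```

```text
t 9.0 pos [0.5763 0.0374 0.2397] F [ 0.63  0.13 -0.14] w 0.999 y [ 0.009  0.003 -1.   ] z [ 1.    -0.013  0.009] yaw_z -0.7
```

View pics/c5.png

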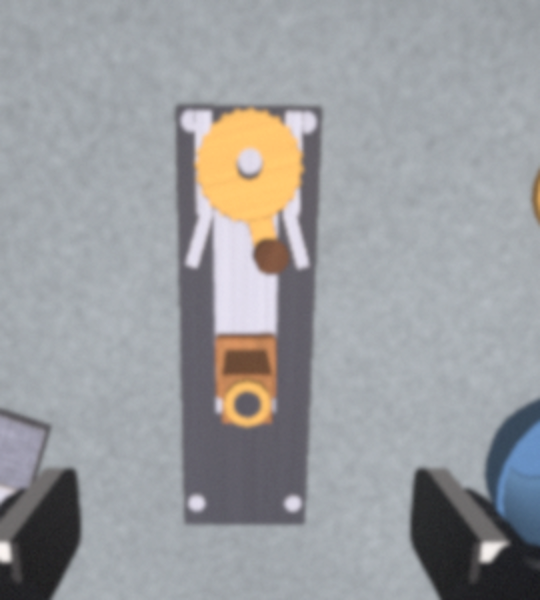

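```bash
python3 -c "
from h import *
k=lambda u,v:(u/2+130,v/2)
s=atz('w5',*k(250,160),.082);c=atz('w5',*k(246.5,404),.116);print('stud',s,'cup',c,s-c)
for z in(.09,.1):
  g=atz('w5',*k(270,255),z);d=(g-s)[:2];print('grip',g,np.hypot(*d),np.degrees(np.arctan2(d[1],d[0])))
for v in((250,165),):
  for z in (.05,.055,.06): print('ringtop',atz('w5',*k(249,165),z), np.linalg.norm(atz('w5',*k(196,166),z)-atz('w5',*k(302,166),z)))
e=[atz('w5',*k(*p),.012) for p in((177,106),(321,106),(184,523),(306,523))];print(e)
"
```

```text
stud [0.58189285 0.13768517 0.082     ] cup [0.57825996 0.01935837 0.116     ] [ 0.00363289  0.11832679 -0.034     ]
grip [0.59151284 0.09106856 0.09      ] 0.04759886974425287 -78.33989644517395
grip [0.59099157 0.09148687 0.1       ] 0.04708577023008167 -78.85823974815834
ringtop [0.58190506 0.13873032 0.05      ] 0.05938198094604641
ringtop [0.58182007 0.13819836 0.055     ] 0.05848993995695365
ringtop [0.58173509 0.1376664  0.06      ] 0.057597898967860904
[array([0.53919601, 0.17689552, 0.012     ]), array([0.62675061, 0.17587145, 0.012     ]), array([ 0.53164282, -0.10486902,  0.012     ]), array([ 0.62201178, -0.1064961 ,  0.012     ])]
```

Emit:
send_rows([
  [[6,0.7,2.6,-1,-0.2,0.5,0.5],[6,0.7,2.6,-2,0,0,0],[6,0,0,-2.5,0,0,0],[6,0,0,-2.5,0,0,0],[6,0,0,-2.5,0,0,0],[6,0,0,0,0,0,0]],
])

```text
t: 9.75
ee_pos: [0.5823, 0.0816, 0.1177]
ee_rot: [0.489, -0.505, 0.507, -0.499]
wrist_force: [-1.1, -0.2, -1.4]
width: 0.703
```

```bash
python3 -c "
from h import *
tool()"
```

```text
t 9.75 pos [0.5823 0.0816 0.1177] F [-1.11 -0.21 -1.39] w 0.703 y [-0.024 -0.008 -1.   ] z [ 1.    -0.013 -0.024] yaw_z -0.7
```

Emit:
send_rows([
  [[6,0.8,0.8,0,0.5,-1.4,0.5],[6,0,0,0,0,0,0]],
])

```text
t: 9.95
ee_pos: [0.5904, 0.0893, 0.117]
ee_rot: [0.499, -0.499, 0.501, -0.501]
wrist_force: [0.4, -0.1, -0.6]
width: 0.699
```

```bash
python3 -c "
from h import *
tool();cap('wrist','w6');cap('side','s6')" | head -1; python3 - <<'E'
import cv2,numpy as np
a=cv2.resize(cv2.imread('pics/w6.png')[100:384,140:380],None,fx=1.6,fy=1.6)
s=cv2.resize(cv2.imread('pics/s6.png')[175:275,170:270],(400,400),interpolation=cv2.INTER_CUBIC)
s=np.vstack([s,np.zeros((a.shape[0]-400,400,3),np.uint8)])
cv2.imwrite('pics/c6.png',cv2.convertScaleAbs(np.hstack([a,s]),alpha=1.4)); print(a.shape)
E
```

```text
t 9.95 pos [0.5904 0.0893 0.117 ] F [ 0.43 -0.12 -0.58] w 0.699 y [ 0.     0.001 -1.   ] z [ 1.    -0.004 -0.   ] yaw_z -0.2
(454, 384, 3)
```

View pics/c6.png

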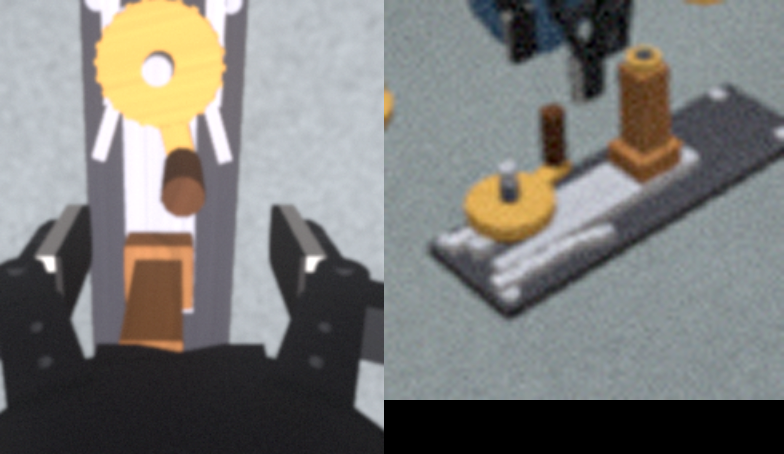

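```bash
python3 -c "
from h import *
print(tri([('w6',254.4,222.5),('s6',212.3,202.3)]),tri([('w6',238,143),('s6',201,217)]))
for z in(.09,.095,.1):print(atz('w6',254.4,222.5,z),proj('s6',atz('w6',254.4,222.5,z)))
print(atz('w6',238,143,.082))"
```

```text
[0.59146104 0.08837402 0.09509262] [0.58088233 0.13675102 0.07813625]
[0.59193313 0.08756656 0.09      ] (np.float64(212.108083163498), np.float64(203.86355637110455))
[0.59190433 0.08956071 0.095     ] (np.float64(211.44709317174787), np.float64(202.65898021086073))
[0.59187554 0.09155487 0.1       ] (np.float64(210.7806145719975), np.float64(201.44440171104682))
[0.58174672 0.13823986 0.082     ]
```

Emit:
send_rows([
  [[6,0.1,0,-2,0,0,0],[6,0,0,-2,0,0,0],[5,0,0,-1.2,0,0,0],[5,0,0,0,0,0,0]],
])

```text
t: 10.45
ee_pos: [0.5959, 0.0882, 0.0697]
ee_rot: [-0.501, 0.495, -0.499, 0.504]
wrist_force: [0.3, -0.9, -0.2]
width: 0.588
```

```bash
python3 -c "
from h import *
tool()"
```

```text
t 10.45 pos [0.5959 0.0882 0.0697] F [ 0.28 -0.93 -0.2 ] w 0.588 y [ 0.011  0.    -1.   ] z [ 1.    -0.007  0.011] yaw_z -0.4
```

Emit:
send_rows([
  [[5,-0.4,0.1,-0.5,0,0.6,0],[4,0,0,-0.3,0,0,0],[0,0,0,0,0,0,0],[0,0,0,0,0,0,0],[0,0,0,0,0,0,0],[0,0,0,0,0,0,0],[0,0,0,0,0,0,0]],
])

```text
t: 11.15
ee_pos: [0.5935, 0.0897, 0.064]
ee_rot: [-0.5, 0.497, -0.501, 0.503]
wrist_force: [0.8, 0.2, -0.5]
width: 0.195
```

```bash
python3 -c "
from h import *
tool()"
```

```text
t 11.15 pos [0.5935 0.0897 0.064 ] F [ 0.8   0.23 -0.53] w 0.195 y [ 0.004  0.001 -1.   ] z [ 1.    -0.007  0.004] yaw_z -0.4
```

```bash
cat > wind.py <<'E'
import sys
from h import *
deg,n=float(sys.argv[1]),int(sys.argv[2]); C=np.array([.581,.137]); R0=.0485
s,M=tool(); p=s['ee_pos'];d=p[:2]-C; a=np.arctan2(d[1],d[0]); th=np.array([np.sin(a),-np.cos(a)])
cum=(np.degrees(a)+75.2)%360; cum=-(360-cum) if cum>1 else cum
print('r',np.hypot(*d).round(4),'ang',np.degrees(a).round(1),'turned(mod360)',round(cum,1),'Ft',(s['wrist_force'][:2]@th).round(2),'Fr',(s['wrist_force'][:2]@d/np.hypot(*d)).round(2))
f=np.degrees(np.array([-M[1,1],M[0,1]])); print('tiltfix',f.round(1),'yawfix',round(-np.degrees(np.arctan2(M[1,2],M[0,2])),1))
q=p[:2]
for i in range(n):
    b=a-np.radians(deg*(i+1)); w=C+R0*np.array([np.cos(b),np.sin(b)]); print([0,*(100*(w-q)).round(2),round(-.6*deg/360,3)],end=' '); q=w
print()
E
python3 wind.py 9 10
```

```text
t 11.15 pos [0.5935 0.0897 0.064 ] F [ 0.8   0.23 -0.53] w 0.195 y [ 0.004  0.001 -1.   ] z [ 1.    -0.007  0.004] yaw_z -0.4
r 0.0489 ang -75.2 turned(mod360) -0.0 Ft -0.84 Fr -0.02
tiltfix [-0.1  0.3] yawfix 0.4
[0, np.float64(-0.76), np.float64(-0.1), -0.015] [0, np.float64(-0.76), np.float64(-0.02), -0.015] [0, np.float64(-0.75), np.float64(0.1), -0.015] [0, np.float64(-0.73), np.float64(0.22), -0.015] [0, np.float64(-0.69), np.float64(0.33), -0.015] [0, np.float64(-0.63), np.float64(0.43), -0.015] [0, np.float64(-0.55), np.float64(0.53), -0.015] [0, np.float64(-0.46), np.float64(0.61), -0.015] [0, np.float64(-0.36), np.float64(0.67), -0.015] [0, np.float64(-0.25), np.float64(0.72), -0.015]
```

Emit:
send_rows([
  [[0,-0.76,-0.1,-0.02,0,0,0],[0,-0.76,-0.02,-0.02,0,0,0],[0,-0.75,0.1,-0.02,0,0,0],[0,-0.73,0.22,-0.02,0,0,0],[0,-0.69,0.33,-0.02,0,0,0],[0,0,0,0,0,0,0]],
])

```text
t: 11.75
ee_pos: [0.5527, 0.0955, 0.0632]
ee_rot: [-0.5, 0.497, -0.501, 0.503]
wrist_force: [0.6, 0.3, -1.8]
width: 0.193
```

```bash
sed -i 's/\[0,\*(100\*(w-q)).round(2),round(-.6\*deg\/360,3)\]/(100*(w-q)).round(2).tolist()/' wind.py; python3 wind.py 9 11
```

```text
t 11.75 pos [0.5527 0.0955 0.0632] F [ 0.6   0.28 -1.8 ] w 0.193 y [ 0.004  0.001 -1.   ] z [ 1.    -0.007  0.004] yaw_z -0.4
r 0.0503 ang -124.3 turned(mod360) -49.1 Ft -0.34 Fr -0.57
tiltfix [-0.1  0.2] yawfix 0.4
[-0.49, 0.62] [-0.51, 0.56] [-0.42, 0.64] [-0.31, 0.69] [-0.2, 0.73] [-0.08, 0.76] [0.04, 0.76] [0.16, 0.74] [0.27, 0.71] [0.38, 0.66] [0.48, 0.59]
```

Emit:
send_rows([
  [[0,-0.49,0.62,-0.01,0,0,0],[0,-0.51,0.56,-0.01,0,0,0],[0,-0.42,0.64,-0.01,0,0,0],[0,-0.31,0.69,-0.01,0,0,0],[0,-0.2,0.73,-0.01,0,0,0],[0,-0.08,0.76,-0.02,0,0,0],[0,0.04,0.76,-0.02,0,0,0],[0,0.16,0.74,-0.02,0,0,0],[0,0.27,0.71,-0.02,0,0,0],[0,0.38,0.66,-0.02,0,0,0],[0,0.48,0.59,-0.02,0,0,0]],
])

```text
t: 12.85
ee_pos: [0.5455, 0.1757, 0.0615]
ee_rot: [-0.499, 0.497, -0.5, 0.503]
wrist_force: [0.6, -1.7, -1.5]
width: 0.191
```

```bash
python3 wind.py 9 12
```

```text
t 12.85 pos [0.5455 0.1757 0.0615] F [ 0.57 -1.71 -1.55] w 0.191 y [ 0.005 -0.    -1.   ] z [ 1.    -0.007  0.005] yaw_z -0.4
r 0.0525 ang 132.5 turned(mod360) -152.3 Ft -0.74 Fr -1.65
tiltfix [0.  0.3] yawfix 0.4
[0.87, 0.17] [0.67, 0.37] [0.71, 0.26] [0.75, 0.15] [0.76, 0.03] [0.76, -0.09] [0.73, -0.21] [0.69, -0.32] [0.63, -0.43] [0.56, -0.52] [0.47, -0.6] [0.37, -0.67]
```

Emit:
send_rows([
  [[0,0.87,0.17,-0.01,0,0,0],[0,0.67,0.37,-0.01,0,0,0],[0,0.71,0.26,-0.01,0,0,0],[0,0.75,0.15,-0.01,0,0,0],[0,0.76,0.03,-0.01,0,0,0],[0,0.76,-0.09,-0.01,0,0,0],[0,0.73,-0.21,-0.02,0,0,0],[0,0.69,-0.32,-0.02,0,0,0],[0,0.63,-0.43,-0.02,0,0,0],[0,0.56,-0.52,-0.02,0,0,0],[0,0.47,-0.6,-0.02,0,0,0],[0,0.37,-0.67,-0.02,0,0,0]],
])

```text
t: 14.05
ee_pos: [0.6308, 0.1558, 0.0595]
ee_rot: [-0.498, 0.498, -0.501, 0.502]
wrist_force: [-4.5, -0.2, 3.3]
width: 0.195
```

```bash
python3 wind.py 9 8
```

```text
t 14.05 pos [0.6308 0.1558 0.0595] F [-4.52 -0.16  3.27] w 0.195 y [ 0.    -0.002 -1.   ] z [ 1.    -0.008  0.   ] yaw_z -0.4
r 0.0532 ang 20.6 turned(mod360) -264.2 Ft -1.45 Fr -4.28
tiltfix [0.1 0. ] yawfix 0.4
[-0.23, -0.9] [0.09, -0.76] [-0.02, -0.76] [-0.14, -0.75] [-0.26, -0.72] [-0.37, -0.67] [-0.47, -0.6] [-0.56, -0.52]
```

Emit:
send_rows([
  [[0,-0.4,-0.85,-0.01,0,0,0],[0,0.05,-0.76,-0.01,0,0,0],[0,-0.05,-0.76,-0.01,0,0,0],[0,-0.18,-0.75,-0.01,0,0,0],[0,-0.3,-0.7,-0.01,0,0,0],[0,-0.42,-0.62,-0.01,0,0,0],[0,0,0,0,0,0,0]],
])

```text
t: 14.75
ee_pos: [0.6186, 0.1063, 0.0586]
ee_rot: [-0.499, 0.496, -0.501, 0.503]
wrist_force: [-1.1, -0.1, 0.2]
width: 0.19
```

```bash
sed -i 's/R0=.0485/R0=.047/' wind.py; python3 wind.py 6 12
```

```text
t 14.75 pos [0.6186 0.1063 0.0586] F [-1.1  -0.09  0.19] w 0.19 y [ 0.005  0.    -1.   ] z [ 1.    -0.01   0.005] yaw_z -0.5
r 0.0485 ang -39.2 turned(mod360) -324.0 Ft 0.77 Fr -0.8
tiltfix [-0.   0.3] yawfix 0.5
[-0.45, -0.27] [-0.37, -0.33] [-0.4, -0.29] [-0.43, -0.24] [-0.45, -0.2] [-0.47, -0.15] [-0.48, -0.1] [-0.49, -0.05] [-0.49, 0.0] [-0.49, 0.05] [-0.48, 0.1] [-0.47, 0.15]
```

Emit:
send_rows([
  [[0,-0.45,-0.27,-0.01,0,0,0],[0,-0.37,-0.33,-0.01,0,0,0],[0,-0.4,-0.29,-0.01,0,0,0],[0,-0.43,-0.24,-0.01,0,0,0],[0,-0.45,-0.2,-0.01,0,0,0],[0,-0.47,-0.15,-0.01,0,0,0]],
])

```text
t: 15.35
ee_pos: [0.5912, 0.0911, 0.058]
ee_rot: [-0.5, 0.496, -0.501, 0.503]
wrist_force: [0.3, 0.6, -1.8]
width: 0.194
```

```bash
python3 wind.py 6 6
```

```text
t 15.35 pos [0.5912 0.0911 0.058 ] F [ 0.34  0.56 -1.84] w 0.194 y [ 0.006  0.001 -1.   ] z [ 1.    -0.008  0.006] yaw_z -0.5
r 0.0471 ang -77.5 turned(mod360) -2.3 Ft -0.46 Fr -0.47
tiltfix [-0.   0.3] yawfix 0.5
[-0.49, -0.08] [-0.49, -0.03] [-0.49, 0.02] [-0.49, 0.07] [-0.48, 0.12] [-0.46, 0.17]
```

Drag about 0.5 N at 362°. Continuing.

Emit:
send_rows([
  [[0,-0.49,-0.08,-0.01,0,0,0],[0,-0.49,-0.03,-0.01,0,0,0],[0,-0.49,0.02,-0.01,0,0,0],[0,-0.49,0.07,-0.01,0,0,0],[0,-0.48,0.12,-0.01,0,0,0],[0,-0.46,0.17,-0.01,0,0,0]],
])

```text
t: 15.95
ee_pos: [0.5592, 0.0937, 0.0573]
ee_rot: [-0.499, 0.497, -0.501, 0.503]
wrist_force: [0.7, -0.0, -1.8]
width: 0.193
```

```bash
python3 wind.py 6 6
```

```text
t 15.95 pos [0.5592 0.0937 0.0573] F [ 0.68 -0.03 -1.76] w 0.193 y [ 0.005  0.    -1.   ] z [ 1.    -0.008  0.005] yaw_z -0.5
r 0.0485 ang -116.8 turned(mod360) -41.6 Ft -0.62 Fr -0.28
tiltfix [-0.   0.3] yawfix 0.5
[-0.36, 0.38] [-0.4, 0.29] [-0.37, 0.33] [-0.33, 0.36] [-0.29, 0.4] [-0.25, 0.43]
```

Emit:
send_rows([
  [[0,-0.36,0.38,-0.01,0,0,0],[0,-0.4,0.29,-0.01,0,0,0],[0,-0.37,0.33,-0.01,0,0,0],[0,-0.33,0.36,-0.01,0,0,0],[0,-0.29,0.4,-0.01,0,0,0],[0,-0.25,0.43,-0.01,0,0,0]],
])

```text
t: 16.55
ee_pos: [0.5369, 0.1175, 0.0566]
ee_rot: [-0.499, 0.497, -0.501, 0.503]
wrist_force: [0.9, -0.7, -2.2]
width: 0.197
```

```bash
python3 wind.py 6 6
```

```text
t 16.55 pos [0.5369 0.1175 0.0566] F [ 0.93 -0.67 -2.24] w 0.197 y [ 0.005 -0.    -1.   ] z [ 1.    -0.008  0.005] yaw_z -0.5
r 0.0483 ang -156.1 turned(mod360) -80.9 Ft -0.99 Fr -0.58
tiltfix [0.  0.3] yawfix 0.5
[-0.06, 0.51] [-0.13, 0.48] [-0.08, 0.49] [-0.02, 0.49] [0.03, 0.49] [0.08, 0.49]
```

Emit:
send_rows([
  [[0,-0.06,0.51,-0.01,0,0,0],[0,-0.13,0.48,-0.01,0,0,0],[0,-0.08,0.49,-0.01,0,0,0],[0,-0.02,0.49,-0.01,0,0,0],[0,0.03,0.49,-0.01,0,0,0]],
])

```text
t: 17.05
ee_pos: [0.5336, 0.1444, 0.0561]
ee_rot: [-0.499, 0.497, -0.501, 0.503]
wrist_force: [0.8, -0.3, -0.9]
width: 0.192
```

```bash
python3 wind.py 6 6
```

```text
t 17.05 pos [0.5336 0.1444 0.0561] F [ 0.82 -0.35 -0.89] w 0.192 y [ 0.004 -0.    -1.   ] z [ 1.    -0.008  0.004] yaw_z -0.4
r 0.048 ang 171.1 turned(mod360) -113.7 Ft -0.22 Fr -0.86
tiltfix [0.  0.2] yawfix 0.4
[0.2, 0.47] [0.15, 0.47] [0.2, 0.45] [0.25, 0.43] [0.29, 0.4] [0.33, 0.37]
```

Emit:
send_rows([
  [[0,0.2,0.47,-0.01,0,0,0],[0,0.15,0.47,-0.01,0,0,0],[0,0.2,0.45,-0.01,0,0,0],[0,0.25,0.43,-0.01,0,0,0],[0,0.29,0.4,-0.01,0,0,0],[0,0.33,0.37,-0.01,0,0,0]],
])

```text
t: 17.65
ee_pos: [0.5488, 0.1731, 0.0554]
ee_rot: [-0.499, 0.497, -0.501, 0.503]
wrist_force: [0.0, -0.6, -0.8]
width: 0.196
```

```bash
python3 wind.py 6 6
```

```text
t 17.65 pos [0.5488 0.1731 0.0554] F [ 0.03 -0.64 -0.79] w 0.196 y [ 0.004 -0.    -1.   ] z [ 1.    -0.007  0.004] yaw_z -0.4
r 0.0484 ang 131.7 turned(mod360) -153.1 Ft -0.4 Fr -0.49
tiltfix [0.  0.2] yawfix 0.4
[0.48, 0.21] [0.41, 0.27] [0.44, 0.22] [0.46, 0.17] [0.48, 0.12] [0.49, 0.07]
```

Emit:
send_rows([
  [[0,0.48,0.21,-0.01,0,0,0],[0,0.41,0.27,-0.01,0,0,0],[0,0.44,0.22,-0.01,0,0,0],[0,0.46,0.17,-0.01,0,0,0],[0,0.48,0.12,-0.01,0,0,0],[0,0.49,0.07,-0.01,0,0,0]],
])

```text
t: 18.25
ee_pos: [0.5789, 0.1852, 0.0548]
ee_rot: [-0.499, 0.497, -0.501, 0.503]
wrist_force: [-1.0, 0.4, -0.6]
width: 0.192
```

```bash
python3 wind.py 6 6
```

```text
t 18.25 pos [0.5789 0.1852 0.0548] F [-0.98  0.43 -0.59] w 0.192 y [ 0.004  0.    -1.   ] z [ 1.    -0.007  0.004] yaw_z -0.4
r 0.0483 ang 92.5 turned(mod360) -192.3 Ft -0.96 Fr 0.47
tiltfix [-0.   0.2] yawfix 0.4
[0.5, -0.13] [0.49, -0.06] [0.48, -0.11] [0.47, -0.16] [0.45, -0.2] [0.42, -0.25]
```

Emit:
send_rows([
  [[0,0.5,-0.13,-0.01,0,0,0],[0,0.49,-0.06,-0.01,0,0,0],[0,0.48,-0.11,-0.01,0,0,0],[0,0.47,-0.16,-0.01,0,0,0],[0,0.45,-0.2,-0.01,0,0,0]],
])

```text
t: 18.75
ee_pos: [0.6051, 0.1786, 0.0543]
ee_rot: [-0.5, 0.497, -0.501, 0.502]
wrist_force: [-0.3, 0.2, -0.1]
width: 0.194
```

```bash
python3 wind.py 6 6
```

```text
t 18.75 pos [0.6051 0.1786 0.0543] F [-0.26  0.25 -0.12] w 0.194 y [ 0.004  0.001 -1.   ] z [ 1.    -0.007  0.004] yaw_z -0.4
r 0.048 ang 59.9 turned(mod360) -224.9 Ft -0.35 Fr 0.08
tiltfix [-0.1  0.2] yawfix 0.4
[0.36, -0.36] [0.38, -0.31] [0.35, -0.35] [0.31, -0.38] [0.27, -0.41] [0.22, -0.44]
```

Emit:
send_rows([
  [[0,0.36,-0.36,-0.01,0,0,0],[0,0.38,-0.31,-0.01,0,0,0],[0,0.35,-0.35,-0.01,0,0,0],[0,0.31,-0.38,-0.01,0,0,0],[0,0.27,-0.41,-0.01,0,0,0]],
])

```text
t: 19.25
ee_pos: [0.6235, 0.1593, 0.0537]
ee_rot: [-0.5, 0.497, -0.501, 0.502]
wrist_force: [-0.0, 0.0, -0.3]
width: 0.191
```

```bash
python3 wind.py 6 6
```

```text
t 19.25 pos [0.6235 0.1593 0.0537] F [-0.04  0.01 -0.26] w 0.191 y [ 0.004  0.002 -1.   ] z [ 1.    -0.007  0.004] yaw_z -0.4
r 0.048 ang 27.7 turned(mod360) -257.1 Ft -0.03 Fr -0.03
tiltfix [-0.1  0.2] yawfix 0.4
[0.11, -0.49] [0.16, -0.47] [0.11, -0.48] [0.06, -0.49] [0.01, -0.49] [-0.05, -0.49]
```

Emit:
send_rows([
  [[0,0.11,-0.49,-0.01,0,0,0],[0,0.16,-0.47,-0.01,0,0,0],[0,0.11,-0.48,-0.01,0,0,0],[0,0.06,-0.49,-0.01,0,0,0]],
])

```text
t: 19.65
ee_pos: [0.6282, 0.141, 0.0534]
ee_rot: [0.501, -0.496, 0.502, -0.501]
wrist_force: [-1.0, 3.2, -1.4]
width: 0.191
```

```bash
python3 wind.py 6 6
```

```text
t 19.65 pos [0.6282 0.141  0.0534] F [-0.95  3.16 -1.36] w 0.191 y [ 0.005  0.006 -1.   ] z [ 1.    -0.006  0.005] yaw_z -0.3
r 0.0474 ang 4.8 turned(mod360) -280.0 Ft -3.23 Fr -0.68
tiltfix [-0.3  0.3] yawfix 0.3
[-0.02, -0.5] [-0.04, -0.49] [-0.09, -0.48] [-0.14, -0.47] [-0.19, -0.46] [-0.23, -0.43]
```

Emit:
send_rows([
  [[0,-0.01,-0.25,0,0,0,0],[0,-0.02,-0.25,-0.01,0,0,0]],
])

```text
t: 19.85
ee_pos: [0.6281, 0.1363, 0.0534]
ee_rot: [0.502, -0.495, 0.502, -0.501]
wrist_force: [0.4, 3.5, -1.7]
width: 0.196
```

```bash
python3 wind.py 3 6
```

```text
t 19.85 pos [0.6281 0.1363 0.0534] F [ 0.41  3.47 -1.67] w 0.196 y [ 0.005  0.007 -1.   ] z [ 1.    -0.006  0.005] yaw_z -0.3
r 0.0471 ang -0.8 turned(mod360) -285.6 Ft -3.47 Fr 0.36
tiltfix [-0.4  0.3] yawfix 0.3
[-0.02, -0.25] [-0.02, -0.25] [-0.04, -0.24] [-0.05, -0.24] [-0.06, -0.24] [-0.07, -0.23]
```

The bite is felt: drag rose from about 0 to 3.5 N. One more small slow nudge for margin.

Emit:
send_rows([
  [[0,-0.02,-0.25,0,0,0,0],[0,-0.02,-0.25,-0.01,0,0,0]],
])

```text
t: 20.05
ee_pos: [0.6277, 0.1321, 0.0533]
ee_rot: [0.502, -0.495, 0.502, -0.501]
wrist_force: [1.5, 3.3, -2.0]
width: 0.195
```

```bash
python3 wind.py 3 2
```

```text
t 20.05 pos [0.6277 0.1321 0.0533] F [ 1.53  3.31 -1.97] w 0.195 y [ 0.006  0.009 -1.   ] z [ 1.    -0.005  0.006] yaw_z -0.3
r 0.047 ang -5.9 turned(mod360) -290.7 Ft -3.45 Fr 1.18
tiltfix [-0.5  0.3] yawfix 0.3
[-0.03, -0.24] [-0.04, -0.24]
```

Emit:
send_rows([
  [[3.5,0,0,0,0,0,0],[3.5,0,0,0,0,0,0],[3.5,0,0,0,0,0,0],[3.5,0,0,0,0,0,0],[3.5,0,0,0,0,0,0]],
])

```text
t: 20.55
ee_pos: [0.6284, 0.1264, 0.0537]
ee_rot: [-0.5, 0.496, -0.501, 0.503]
wrist_force: [-0.2, 0.3, 0.1]
width: 0.411
```

```bash
python3 wind.py 3 2
```

```text
t 20.55 pos [0.6284 0.1264 0.0537] F [-0.23  0.35  0.12] w 0.411 y [ 0.006  0.002 -1.   ] z [ 1.    -0.008  0.006] yaw_z -0.4
r 0.0486 ang -12.6 turned(mod360) -297.4 Ft -0.29 Fr -0.3
tiltfix [-0.1  0.3] yawfix 0.4
[-0.21, -0.2] [-0.07, -0.24]
```

Emit:
send_rows([
  [[3.5,0,0,1.5,0,0,0],[3.5,0,0,2.5,0,0,0],[3.5,0,0,3,0,0,0],[3.5,0,-1,3,0,0,0],[3.5,0,-2,3,0,0,0],[3.5,0,-2,3,0,0,0],[3.5,0,0,0,0,0,0]],
])

```text
t: 21.25
ee_pos: [0.6274, 0.076, 0.2261]
ee_rot: [-0.502, 0.496, -0.499, 0.503]
wrist_force: [0.6, -0.1, 1.1]
width: 0.413
```

```bash
python3 -c "
from h import *
tool();cap('wrist','w7');cap('side','s7')" | head -1; python3 - <<'E'
import cv2,numpy as np
a=cv2.resize(cv2.imread('pics/w7.png')[:340,100:400],None,fx=1.3,fy=1.3)
s=cv2.resize(cv2.imread('pics/s7.png')[165:275,170:270],(400,440),interpolation=cv2.INTER_CUBIC)
s=np.vstack([s,np.zeros((a.shape[0]-440,400,3),np.uint8)])
cv2.imwrite('pics/c7.png',cv2.convertScaleAbs(np.hstack([a,s]),alpha=1.4))
E
```

```text
t 21.25 pos [0.6274 0.076  0.2261] F [ 0.61 -0.1   1.07] w 0.413 y [ 0.009  0.001 -1.   ] z [ 1.    -0.004  0.009] yaw_z -0.2
```

View pics/c7.png

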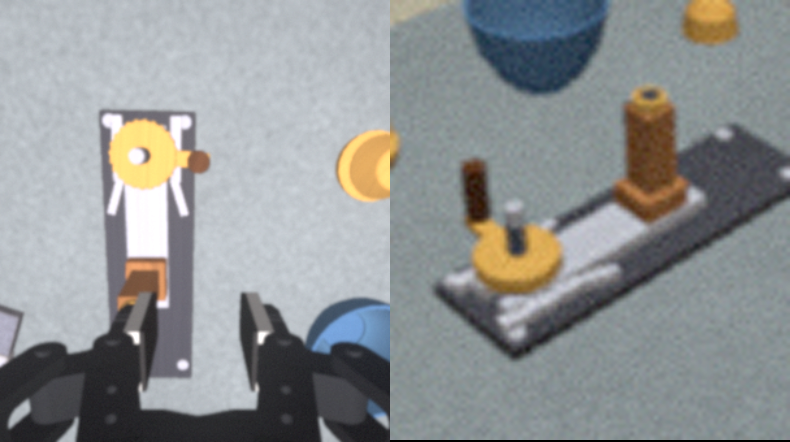

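```bash
python3 -c "
from h import *
s=atz('s7',201,216.9,.082);c=atz('s7',234.75,189,.116);print(s,c,np.linalg.norm((s-c)[:2]))
s=atz('w7',206.2,120,.082);g=atz('w7',253.1,123,.086);d=(g-s)[:2];print(s,g,np.hypot(*d),np.degrees(np.arctan2(d[1],d[0])))
bot.hand_in()"
```

```text
[0.5766477  0.13818574 0.082     ] [0.57349083 0.02143191 0.116     ] 0.1167964982328593
[0.58310416 0.13735402 0.082     ] [0.62984644 0.1343408  0.086     ] 0.0468392981069407 -3.6884454038310017
the job is handed in; nothing more can be done
```

I set the candle stand on the anchor plate, slid its forked foot home against the stud and wound the ring down about 1.8 turns clockwise. I then released the grip, drew the arm clear and handed the job in at about 21 s of the 72 s allowed.

- **Foot home:** sliding met about 5 N of resistance at the point where the cameras put the stud. Cup to stud measured 118 mm after release and 117 mm (side camera) at the end, against the 118 mm nominal.
- **Bite:** drag stayed under 1 N in slow turning until about 1.7 turns, then rose to about 3.3–3.5 N. It stayed there through two more slow nudges, inside the 3–4 N band. I put the press on the foot at roughly 12–20 N, inferred from the drag and angle, since I could not measure it directly.
- **Last view:** the stand is upright on the plate, the ring is down on the foot and the crank stayed where I left it (about −4°, against −6° at release). The bowl, and the parts of the brush and other things that showed in that picture, looked undisturbed; I did not check the rest again.
- **Disagreements:** the stud's position differed by 2–6 mm between cameras. During faster winding the hand drifted up to 5 mm outward, with about 4 N on the grip's spring, and I corrected that before the bite. When the gripper opened, the tool shifted about 6 mm each time, with no visible effect on the stand or the ring.

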